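Set up a bar for filing across the swarf tray

ROBOT

A 7-joint arm with a two-finger parallel gripper is mounted at the origin on the work surface. World frame = base frame: x ahead of the robot, y to its left, z up, the work surface at z = 0. Lengths are in m, angles in rad, forces in N, time in s.
With the tool pointing down it reaches from about 0.425 to 0.925 m from the base axis. Payload 6.8 kg.
Tool frame: the origin (TCP) lies on the centre line of the jaws, within the pads' length; the fingertips stand 8 mm ahead of it and the grasp point (between the pads) lies 11 mm behind it (bot.tips_ahead is the distance from the TCP to the fingertips, in m); z points along the fingers, y is the line along which they close (so a half turn about z gives the same grasp; the last joint's range is limited). The gripper opens to 85 mm and grips with 20 to 120 N. Pads are 22 mm wide; open, the fingers measure 114 mm over their backs; the gripper's body (76 mm by 85 mm) begins 54 mm behind the grasp point. The pads swing forward as they close: fully open they stand 13 mm farther back than shut.
Start: joints at [-1.36, 0.477, 0.022, 1.555, -0.011, 1.109, -0.083], TCP at [0.212, 0.641, 0.239] pointing down, gripper open.
Joint ranges: [-2.96, 2.96], [-0.34, 2.1], [-1.41, 1.46], [0.24, 2.44], [-1.37, 4.51], [0.17, 1.92], [-2.96, 2.96]. Speed limits (rad/s): [2.39, 2.39, 3.14, 3.14, 3.14, 3.14, 3.14].

INTERFACE

Orientations are given as a unit quaternion [w, x, y, z].
In Python, from station import bot gives the robot as it stands.
- The arm moves only by the tool send_rows, never from a script. Its argument "deltas" is text: rows parted by semicolons, each of 4 numbers parted by spaces: the shift along the tool's x, y, z in m, then the turn about the tool's z in degrees. In form: x y z spin; .... A call has 1 to 5 rows; each row is the pose to reach, as a shift and turn from the pose commanded when the call began, along the tool's axes at that moment; what a row does not reach only later rows make up. A row lasts 1/10 s, in which the tool goes at most 50 mm and 8.59 degrees, less where a joint would pass 70% of its speed; a pose out of reach is approached as far as the arm can. A call with a gripper value outside its range is refused whole. "claw" is the opening, from 0 (shut) to 1 (fully open), set as the call begins (left out, the last holds). The fingers move at their own pace and stop on an object; "force" is the grip in N (left out, the last holds). Time passes only in rows, so rows that repeat a pose let the fingers close. It gives the time, the measured TCP pose, the force, the opening and the grip force at its end, in the units of the state.
- bot.get_obs(): the state, without advancing time (a new reading comes with each control period).
- bot.read_camera(name): name is "side" or "top"; returns a dict with "img" (400x640x3 uint8, red, green, blue), "depth" (400x640 float32, m along the optical axis (not along the pixel's ray), 0 where there is no reading), "fx", "fy", "cx", "cy" (pixels), "camera_from_world" (4x4, takes a point from world to camera coordinates). Camera axes: x right, y up, looking along -z (the intrinsics and any distortion apply to the point x, -y, -z); pixel columns grow to the right and rows downward; lengths in m; the calibration is good to about 2 mm. A picture is of the moment at which its call begins.
- bot.hand_in(): hands the job in; it is judged then, once.
Trained networks look in a picture, given as the dict that the camera call returned (one of the last four; its "shot" number tells which), for a name from the list of things; names that differ only in an ending like _2 or _b are one class to them, and where a whole thing is asked for, a point or a joint stands for the part that bears it (a point fixed in the world has none). Each returns a list of dicts, best first, with "confidence" (0 to 1); they miss things now and then, are a little off and sometimes report something else, mostly with a low value. They report only what shows in the picture. A call takes as long as a camera call. They do not tell look-alikes from the thing itself.
- bot.masks_of(picture, query): "mask" (400x640 bool, what is visible of it).
- bot.landmark_of(picture, query): "xyz" ([x, y, z] in m, in world coordinates, good to about 4 mm: a listed point, or the origin of a listed thing).
The state is a dict: "t": time; "q": joint angles; "joint_vel": joint speeds; "joint_torque": joint torques, N m; "eef_pos": TCP position; "tool_rot": TCP orientation; "contact_force": force on the tool from outside, world axes, zero at the start; "torque": the same for the moment, N m; "gripper_width": opening from 0.0 (shut) to 1.0 (fully open); "grasp_force": force on a finger pad.
Only numpy, scipy, OpenCV 4.12 (cv2) and the standard library are available. Lean on these libraries where they do the work, as an engineer would, in place of code of your own. Each camera call takes 0.05 s, during which the arm holds its last target. There are 200 camera calls.

TASK

Set up the brass bar for filing: put the red rest on the red mark at one side of the swarf tray and the blue rest on the blue mark at the other side, each centred on its mark with its channel pointing across the tray, and lay the bar flat in the channels of both rests, centred over the tray. Pull the aluminium stop plate out of the green rack and stand it upright on the table just beyond the end of the bar at the blue side, in line with the bar, its broad face square to it and leaving a gap of about 7 mm (never more than 15 mm). Leave the yellow tin and the file where they are.

Things in the scene. Friction and masses are not known exactly. Their poses are not given: they have to be found in the camera images.
- tray: Swarf tray, low open aluminium tray screwed to the table: 100 mm along its x, 80 mm along its y, walls 12 mm high and 3 mm thick. Origin: centre of its underside, on the table. The two marks lie beside it on its +y and -y sides; which is on which side changes. Cannot be moved.
- mark_red: Red rectangle painted on the table, 74 mm along its x, 40 mm along its y, flat (1 mm, cannot be felt). Origin at its centre, on the table; its axes are parallel to the tray's. Its centre is 65 mm from the tray's centre along the tray's y.
- mark_blue: Blue rectangle painted on the table, same size, at the opposite side of the tray. Origin at its centre, on the table; axes parallel to the tray's; 65 mm from the tray's centre along the tray's y.
- rest_red: Red metal rest, loose, 0.3 kg: a block 52 mm along its x, 30 mm along its y, 40 mm high, with plain upright faces at both ends of its x. An open channel runs through its top along its y: flat floor 22 mm above the underside and about 16 mm wide, sides flaring to about 34 mm at the top. Symmetrical under a half turn. Origin: centre of its underside.
- rest_blue: Blue metal rest, loose, the same shape and size as the red one. Origin: centre of its underside.
- bar: Brass-coloured square bar, loose, 0.22 kg: 200 mm along its x, 12 mm by 12 mm in section, both ends alike. Origin: centre of the bar (6 mm above the table as it lies at the start, 28 mm above it when it lies in the rests).
- rack: Green block screwed to the table, 80 mm along its x, 100 mm along its y, 52 mm high, with a small yellow strip on its top, and one upright slot in the middle (52 mm along x, 20 mm along y, 48 mm deep, floor 4 mm above the table) in which the stop plate stands. Origin: centre of its underside. Cannot be moved.
- stop: Aluminium stop plate, loose, 0.19 kg: 50 mm along its x, 18 mm thick along its y, 78 mm tall along its z (up). At the start it stands in the rack's slot with 1 mm play each side, so that its top 30 mm show above the rack. Origin: centre of its underside (4 mm above the table while in the rack).
- tin: Small round yellow tin with a black cap, about 48 mm across and 45 mm high, loose; a bystander to leave alone. Origin: centre of its underside.
- file: File lying on the table: dark flat blade and green handle, 205 mm long along its x (handle towards -x), 18 mm high, loose; a bystander to leave alone. Origin on its long axis, near the middle, on the table.
Not all that is in view belongs to the job. What is shaped like the stop but turquoise is not meant. What is shaped like the tray but turquoise is not meant.

How it is judged:
By the outcome, as a careful person would: the job done as asked, in the order asked, and still so for the second after the job is handed in, with the robot touching nothing.
It also fails if it takes over 90 s, if anything falls off the work surface, if the arm or the gripper's body presses on something with over 40 N, if the wrist force passes 120 N, or if a joint passes its speed limit or range.

## Working session

There is one attempt and no reset: what is moved stays moved. The work goes in short steps, Python scripts to look and compute and a tool call to move; the robot and the scene stay as the last step left them, time stands still between calls to the robot, and variables do not carry over. Pictures are saved under pics/ and viewed, at most 14 in all, crops included, and the job is handed in when it is done.

Besides the shell and the picture viewer there is one more tool, called after "Request:" as name(argument=value, ...), one argument or row to a line, values as JSON. send_rows: Moves the arm, as the interface text tells. Its arguments: {"type":"object","properties":{"deltas":{"type":"string"},"claw":{"type":"number"},"force":{"type":"number"}},"required":["deltas"]}

```bash
ls; mkdir -p pics; cat > h.py <<'E'
import numpy as np, cv2
from station import bot
def look(name):
    return bot.read_camera(name)
def save(p,fn,crop=None,scale=1):
    im=p['img'][:,:,::-1]
    if crop: r0,r1,c0,c1=crop; im=im[r0:r1,c0:c1]
    if scale!=1: im=cv2.resize(im,None,fx=scale,fy=scale,interpolation=cv2.INTER_CUBIC)
    cv2.imwrite('pics/'+fn,im)
def cloud(p):
    d=p['depth']; v,u=np.mgrid[0:d.shape[0],0:d.shape[1]]
    X=np.stack([(u-p['cx'])/p['fx']*d,-(v-p['cy'])/p['fy']*d,-d,np.ones_like(d)],-1)
    W=X@np.linalg.inv(np.array(p['camera_from_world'])).T
    W=W[...,:3]; W[d<=0]=np.nan
    return W
E
python3 - <<'E'
from h import *
for n in ['top','side']:
    p=look(n); save(p,n+'0.png')
    print(n,{k:(v if not hasattr(v,'shape') else v.shape) for k,v in p.items() if k not in('img','depth','camera_from_world')}); print(np.linalg.inv(np.array(p['camera_from_world'])).round(3))
    for q in ['tray','mark_red','mark_blue','rest_red','rest_blue','bar','rack','stop','tin','file']:
        for r in bot.landmark_of(p,q)[:3]: print(q,np.round(r['xyz'],3),round(r['confidence'],2))
o=bot.get_obs(); print(o)
E
```

```text
pics
top {'fx': 406.7817134010506, 'fy': 406.7817134010506, 'cx': 313.3607331617374, 'cy': 195.22481894658733, 'shot': 1}
[[ 0.086  0.976 -0.199  0.383]
 [-0.996  0.085 -0.017  0.074]
 [ 0.     0.2    0.98   1.108]
 [ 0.     0.     0.     1.   ]]
tray [0.809 0.066 0.   ] 0.86
tray [0.585 0.17  0.001] 0.84
mark_red [ 0.598  0.233 -0.001] 0.89
mark_blue [0.577 0.103 0.   ] 0.61
rest_red [ 0.427  0.232 -0.   ] 0.85
rest_blue [ 0.432 -0.239  0.001] 0.82
bar [0.44  0.004 0.009] 0.78
bar [ 0.535  0.418 -0.005] 0.43
rack [ 0.606 -0.149 -0.002] 0.9
rack [0.439 0.005 0.01 ] 0.36
stop [ 0.583 -0.28  -0.004] 0.62
stop [ 0.605 -0.151  0.006] 0.52
tin [ 0.703 -0.015  0.001] 0.8
tin [0.428 0.231 0.002] 0.42
file [ 0.529  0.416 -0.005] 0.66
side {'fx': 458.63037747099673, 'fy': 458.63037747099673, 'cx': 319.87518724971636, 'cy': 203.2040216942339, 'shot': 2}
[[ 0.995  0.086 -0.048  0.559]
 [-0.097  0.761 -0.641 -0.704]
 [-0.019  0.643  0.766  0.982]
 [ 0.     0.     0.     1.   ]]
tray [ 0.593  0.168 -0.002] 0.6
tray [ 0.806  0.068 -0.002] 0.58
mark_red [0.603 0.236 0.004] 0.67
mark_blue [ 0.574  0
[... 371 characters left out ...]
ray([-1.36012402,  0.47699127,  0.02239395,  1.55538638, -0.01152129,
        1.10926188, -0.08309225]), 'joint_vel': array([ 0.0005077 ,  0.00047185,  0.00014554, -0.00051084, -0.00054695,
        0.00234254, -0.0010986 ]), 'joint_torque': array([-1.76713897e-03, -5.96327913e+01,  1.60570242e+00, -2.81554163e+01,
        1.25572793e-02,  1.43488076e-03,  2.87429089e-05]), 'eef_pos': array([0.21153948, 0.64103335, 0.2393194 ]), 'tool_rot': array([-1.46452432e-05,  1.58720722e-01,  9.87323519e-01,  4.20775442e-05]), 'contact_force': array([ 0.24562471,  1.10253755, -0.43982805]), 'torque': array([ 0.03955617, -0.01289709, -0.02233418]), 'grasp_force': 0.0, 'gripper_width': 1.0027832348553392}
```

View pics/top0.png

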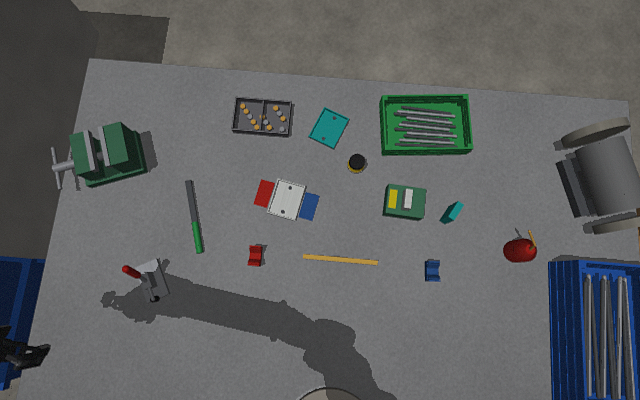

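View pics/side0.png

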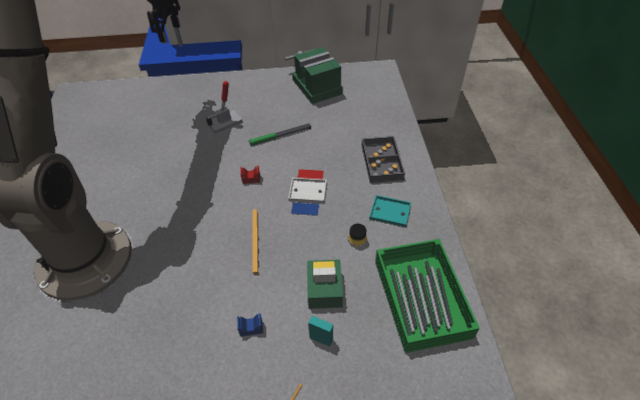

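```bash
cat >> h.py <<'E'
TOPZ=dict(tray=.012,mark_red=.001,mark_blue=.001,rest_red=.040,rest_blue=.040,bar=.012,rack=.052,stop=.082,tin=.045,file=.018)
def rect(p,q,near,z=None,tol=.006,rad=.06,W=None):
    "min-area rect of the top face of the detection of q nearest to `near`; pixels put on plane z"
    z=TOPZ[q] if z is None else z
    W=cloud(p) if W is None else W
    best=None
    for r in bot.masks_of(p,q):
        m=r['mask']; c=np.nanmedian(W[m],0)[:2]
        d=np.hypot(*(c-near))
        if d<rad and (best is None or d<best[0]): best=(d,m,r['confidence'])
    if best is None: return None
    m=best[1]&(abs(W[...,2]-z)<tol)
    v,u=np.nonzero(m)
    if len(v)<6: return None
    M=np.linalg.inv(np.array(p['camera_from_world'])); o=M[:3,3]
    d=np.stack([(u-p['cx'])/p['fx'],-(v-p['cy'])/p['fy'],-np.ones(len(u))],1)@M[:3,:3].T
    P=o+d*((z-o[2])/d[:,2])[:,None]
    (cx,cy),(w,h),a=cv2.minAreaRect((P[:,:2]*1000).astype(np.float32))
    if w<h: w,h,a=h,w,a-90
    a=(a+90)%180-90
    return np.round([cx,cy,w,h,a],1),len(v),round(best[2],2),np.round(np.median(W[m],0)*1000,1)
E
python3 - <<'E'
from h import *
N=dict(tray=(.588,.169),mark_red=(.6,.235),mark_blue=(.576,.102),rest_red=(.428,.232),rest_blue=(.431,-.237),bar=(.44,.004),rack=(.605,-.15),stop=(.605,-.15))
for n in ['top','side']:
    p=look(n); W=cloud(p)
    for q in N: print(n,q,*(rect(p,q,N[q],W=W) or ['-']))
E
```

```text
top tray [588.9 167.4 100.3  80.4 -11.4] 195 0.81 [590.1 169.1  10.2]
top mark_red [602.5 231.6  76.   41.  -11.6] 377 0.66 [6.035e+02 2.313e+02 6.000e-01]
top mark_blue [576.7 104.7  71.4  38.9  -9.2] 341 0.74 [5.758e+02 1.048e+02 4.000e-01]
top rest_red [427.5 232.8  49.6  28.7   2. ] 72 0.58 [428.1 232.7  37.2]
top rest_blue [ 428.4 -233.7   51.5   28.4    1.7] 86 0.67 [ 412.9 -233.5   37.5]
top bar [438.9   9.1 195.7  12.2  89.9] 332 0.59 [438.9  12.5  11.5]
top rack [ 602.6 -151.2   45.    25.6  -13.2] 21 0.7 [ 596.7 -143.6   54.1]
top stop [ 604.4 -151.    50.7   19.1   -3.4] 143 0.72 [ 603.6 -151.    81.7]
side tray [588.3 162.  100.   89.  -11.7] 185 0.95 [586.2 159.9   9.6]
side mark_red [601.4 232.9  73.7  32.6  -6.6] 206 0.62 [ 6.022e+02  2.340e+02 -4.000e-01]
side mark_blue [574.  105.3  68.9  35.9  -6.5] 227 0.77 [ 5.714e+02  1.038e+02 -4.000e-01]
side rest_red [428.3 227.3  51.5  28.2  -0.9] 39 0.76 [441.8 226.7  36.7]
side rest_blue [ 428.3 -238.8   51.    29.4    0.8] 98 0.56 [ 427.6 -236.8   37.3]
side bar [438.9   2.3 197.5  12.5  89.9] 306 0.63 [437.7  -2.2  10.9]
side rack [ 604.2 -154.3  103.4   79.2   86.2] 986 0.7 [ 603.  -167.9   50.9]
side stop [ 603.9 -154.8   48.    21.1   -6.2] 172 0.85 [ 604.2 -153.4   80.9]
```

```bash
cat > go.py <<'E'
import sys,numpy as np
from station import bot
from scipy.spatial.transform import Rotation as R
x,y,z,yaw=map(float,sys.argv[1:5])   # mm, deg of tool y
o=bot.get_obs(); w=o['tool_rot']; r=R.from_quat([w[1],w[2],w[3],w[0]]); M=r.as_matrix()
d=M.T@(np.array([x,y,z])/1000-o['eef_pos']); cur=np.degrees(np.arctan2(M[1,1],M[0,1]))
s=(cur-yaw+90)%180-90
print('d',d.round(4),'spin',s.round(2),'cur',(o['eef_pos']*1000).round(1),'yaw',cur.round(1),'t',o['t'],'q7',o['q'][6].round(2),'tz',M[:,2].round(3))
E
python3 go.py 428 231.5 239 1
```

```text
d [-3.339e-01 -3.210e-01  3.000e-04] spin 70.73 cur [211.6 641.  239.3] yaw 71.7 t 2.0 q7 -0.08 tz [ 0.  0. -1.]
```

Request:
send_rows(
  deltas="-.334 -.321 0 71;-.334 -.321 0 71;-.334 -.321 0 71;-.334 -.321 0 71;-.334 -.321 0 71",
  claw=1,
  force=60,
)

```text
t: 2.5
eef_pos: [0.3292, 0.4182, 0.2396]
tool_rot: [-0.0, 0.512, 0.859, 0.0]
contact_force: [1.3, -0.2, -0.5]
gripper_width: 1.0
grasp_force: 0.0
```

```bash
python3 go.py 428 231.5 120 1
```

```text
d [-0.2113 -0.002   0.1194] spin 27.41 cur [329.2 418.2 239.6] yaw 28.4 t 2.5 q7 -0.46 tz [ 0.     0.001 -1.   ]
```

Request:
send_rows(
  deltas="-.211 -.002 .05 27.4;-.211 -.002 .08 27.4;-.211 -.002 .119 27.4;-.211 -.002 .119 27.4;-.211 -.002 .119 27.4",
)

```text
t: 3.0
eef_pos: [0.4289, 0.2325, 0.1196]
tool_rot: [0.0, 0.699, 0.715, 0.001]
contact_force: [0.9, 0.0, 1.2]
gripper_width: 1.001
grasp_force: 0.0
```

```bash
python3 go.py 428 231.5 15 1
```

```text
d [-0.001  -0.001   0.1046] spin 0.3 cur [428.9 232.5 119.6] yaw 1.3 t 3.0 q7 -0.41 tz [ 0.001  0.    -1.   ]
```

Request:
send_rows(
  deltas="-.001 -.001 .04 .3;-.001 -.001 .07 .3;-.001 -.001 .095 .3;-.001 -.001 .104 .3;-.001 -.001 .104 .3",
)

```text
t: 3.5
eef_pos: [0.4268, 0.2327, 0.0156]
tool_rot: [-0.0, 0.701, 0.714, -0.001]
contact_force: [-0.5, -0.0, 0.1]
gripper_width: 1.003
grasp_force: 0.0
```

Request:
send_rows(
  deltas="0 0 0 0;0 0 0 0;0 0 0 0;0 0 0 0;0 0 0 0",
  claw=0,
)

```text
t: 4.0
eef_pos: [0.4281, 0.2338, 0.0177]
tool_rot: [0.0, 0.7, 0.714, 0.001]
contact_force: [-0.4, -0.9, 5.9]
gripper_width: 0.596
grasp_force: 62.4
```

```bash
python3 - <<'E'
from h import *
p=look('top'); save(p,'g1.png',(210,290,210,310),6); p=look('side'); save(p,'g1s.png',(140,220,200,300),6)
o=bot.get_obs(); print(o['gripper_width'],o['grasp_force'],o['eef_pos'],o['contact_force'])
E
```

```text
0.5990668945876204 62.350840866565704 [0.42807672 0.2338021  0.01776399] [-0.9407355  -0.57469327  6.02187856]
```

```bash
python3 go.py 602.5 232.5 70 -11.5
```

```text
d [-0.0045  0.1745 -0.0519] spin 12.57 cur [428.1 233.8  17.8] yaw 1.1 t 4.1 q7 -0.32 tz [ 0.002  0.002 -1.   ]
```

Request:
send_rows(
  deltas="0 0 -.04 0;-.002 .05 -.052 3;-.004 .1 -.052 9;-.0045 .15 -.052 12.6;-.0045 .1745 -.052 12.6",
)

```text
t: 4.6
eef_pos: [0.6061, 0.2314, 0.0697]
tool_rot: [0.001, 0.775, 0.631, 0.002]
contact_force: [-0.8, 0.2, -2.3]
gripper_width: 0.6
grasp_force: 65.3
```

Request:
send_rows(
  deltas="0 0 0 0;0 0 0 0;0 0 0 0",
)

```text
t: 4.9
eef_pos: [0.6, 0.232, 0.0681]
tool_rot: [-0.001, 0.774, 0.633, -0.001]
contact_force: [-0.0, -0.1, -3.0]
gripper_width: 0.602
grasp_force: 65.3
```

```bash
python3 go.py 602.5 232.5 17.5 -11.5
```

```text
d [0.001  0.0025 0.0506] spin 0.01 cur [600.  232.   68.1] yaw -11.5 t 4.9 q7 -0.39 tz [-0.002 -0.    -1.   ]
```

Request:
send_rows(
  deltas=".001 .0025 .02 0;.001 .0025 .035 0;.001 .0025 .045 0;.001 .0025 .049 0;.001 .0025 .049 0",
)

```text
t: 5.4
eef_pos: [0.6038, 0.2322, 0.0189]
tool_rot: [-0.0, 0.775, 0.632, -0.001]
contact_force: [0.0, 1.1, -2.8]
gripper_width: 0.602
grasp_force: 65.2
```

```bash
python3 go.py 602.5 232.5 17.5 -11.5; python3 -c "
from station import bot;print(bot.get_obs()['contact_force'])"
```

```text
d [ 0.     -0.0014  0.0014] spin -0.03 cur [603.8 232.2  18.9] yaw -11.5 t 5.4 q7 -0.37 tz [-0.001 -0.    -1.   ]
[ 0.03878112  1.11929372 -2.80962173]
```

Request:
send_rows(
  deltas="0 -.0006 .001 0;0 -.0006 .0022 0;0 -.0006 .0022 0",
)

```text
t: 5.7
eef_pos: [0.6042, 0.2325, 0.0179]
tool_rot: [-0.0, 0.775, 0.632, 0.0]
contact_force: [-1.2, 1.1, 1.8]
gripper_width: 0.598
grasp_force: 65.7
```

Request:
send_rows(
  deltas="0 -.0017 -.0003 0;0 -.0017 -.0003 0;0 -.0017 -.0003 0",
)

```text
t: 6.0
eef_pos: [0.6026, 0.2328, 0.0179]
tool_rot: [0.0, 0.775, 0.632, 0.0]
contact_force: [-0.2, 0.4, 2.9]
gripper_width: 0.596
grasp_force: 65.8
```

Request:
send_rows(
  deltas="0 0 0 0;0 0 0 0;0 0 -.04 0;0 0 -.08 0;0 0 -.12 0",
  claw=1,
)

```text
t: 6.5
eef_pos: [0.6019, 0.2325, 0.1384]
tool_rot: [-0.0, 0.775, 0.632, -0.0]
contact_force: [0.5, 0.5, 0.1]
gripper_width: 0.997
grasp_force: 0.0
```

```bash
python3 go.py 428.4 -234.5 140 1
```

```text
d [-0.4923 -0.0765 -0.0012] spin -12.55 cur [601.9 232.5 138.4] yaw -11.5 t 6.5 q7 -0.42 tz [-0.001 -0.001 -1.   ]
```

Request:
send_rows(
  deltas="-.492 -.0765 0 -12.6;-.492 -.0765 0 -12.6;-.492 -.0765 0 -12.6;-.492 -.0765 0 -12.6;-.492 -.0765 0 -12.6",
)

```text
t: 7.0
eef_pos: [0.5142, -0.0033, 0.1376]
tool_rot: [0.0, 0.7, 0.714, 0.0]
contact_force: [1.9, -0.6, -0.3]
gripper_width: 1.001
grasp_force: 0.0
```

```bash
python3 go.py 428.4 -234.5 80 1; python3 - <<'E'
from h import *
for n in ['top','side']:
    p=look(n); W=cloud(p)
    for q,N in dict(tray=(.588,.169),mark_red=(.602,.232),mark_blue=(.576,.104),rest_red=(.602,.232),rest_blue=(.428,-.236)).items(): print(n,q,*(rect(p,q,N,W=W,rad=.04) or ['-']))
    if n=='top': save(p,'r1.png',(160,240,240,340),6)
E
```

```text
d [-0.2295 -0.0901  0.0575] spin 0.07 cur [514.2  -3.3 137.6] yaw 1.1 t 7.0 q7 0.11 tz [ 0.001  0.    -1.   ]
top tray [589.  167.5 100.1  80.2 -10.7] 189 0.96 [584.8 169.3  10.1]
top mark_red [572.7 235.7  33.4  14.1 -85. ] 55 0.52 [572.  235.4   0. ]
top mark_blue [577.3 104.1  70.1  37.7  -8.9] 321 0.59 [577.2 104.5   0.6]
top rest_red [602.3 231.6  51.7  30.  -10.5] 78 0.83 [602.2 231.7  37.1]
top rest_blue [ 428.4 -232.7   50.8   28.2    5. ] 87 0.56 [ 412.8 -232.9   37.7]
side tray [588.6 163.1  99.4  86.2 -11.3] 116 0.94 [611.5 138.5   9.8]
side mark_red [603.7 249.5  58.9  42.3  84.7] 10 0.29 [613.  217.2   4.6]
side mark_blue [575.6 100.9  72.6  41.  -10. ] 267 0.77 [ 5.789e+02  1.019e+02 -2.000e-01]
side rest_red [602.9 220.7  46.2  28.1  -5.4] 30 0.57 [620.  224.5  36.9]
side rest_blue [ 428.2 -238.1   50.8   28.6    1.1] 90 0.62 [ 412.3 -236.5   37.5]
```

Request:
send_rows(
  deltas="-.0457 -.0180 0 0;-.0914 -.036 0 0;-.137 -.054 0 0;-.183 -.072 .03 0;-.229 -.09 .0575 0",
)

```text
t: 8.1
eef_pos: [0.4341, -0.2219, 0.0869]
tool_rot: [0.001, 0.7, 0.714, 0.001]
contact_force: [1.1, 0.2, -0.3]
gripper_width: 1.0
grasp_force: 0.0
```

Request:
send_rows(
  deltas="0 0 0 0;0 0 0 0",
)

```text
t: 8.3
eef_pos: [0.4328, -0.2215, 0.0864]
tool_rot: [-0.001, 0.702, 0.713, -0.001]
contact_force: [-0.6, 1.0, 0.1]
gripper_width: 0.998
grasp_force: 0.0
```

```bash
python3 go.py 428.4 -233.3 16 1
```

```text
d [-0.0118 -0.0045  0.0704] spin -0.11 cur [ 432.8 -221.5   86.4] yaw 0.9 t 8.3 q7 0.64 tz [-0.002  0.    -1.   ]
```

View pics/r1.png

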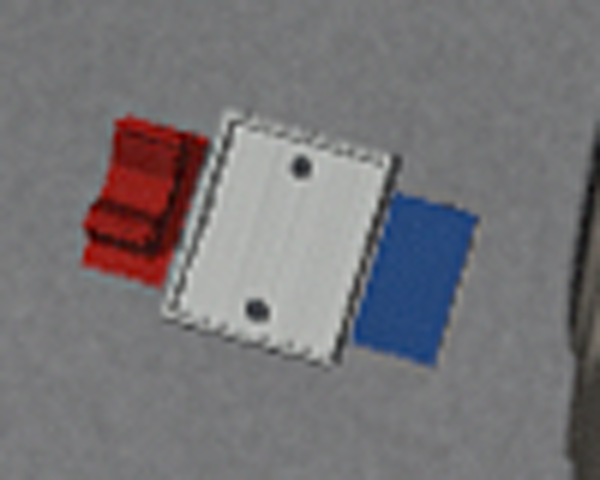

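Request:
send_rows(
  deltas="-.0118 -.0045 0 0;-.0118 -.0045 .02 0;-.0118 -.0045 .045 0;-.0118 -.0045 .065 0;-.0118 -.0045 .0704 0",
)

```text
t: 8.8
eef_pos: [0.4295, -0.2312, 0.0155]
tool_rot: [-0.001, 0.7, 0.715, -0.0]
contact_force: [-0.6, 0.7, -0.5]
gripper_width: 1.002
grasp_force: 0.0
```

```bash
python3 go.py 428.4 -233.3 16 1
```

```text
d [-0.0021 -0.0011 -0.0005] spin 0.22 cur [ 429.5 -231.2   15.5] yaw 1.2 t 8.8 q7 0.75 tz [-0.001  0.001 -1.   ]
```

Request:
send_rows(
  deltas="-.002 -.001 0 0;-.002 -.001 0 0",
)

```text
t: 9.0
eef_pos: [0.4292, -0.2348, 0.0174]
tool_rot: [0.001, 0.7, 0.714, 0.0]
contact_force: [0.3, 0.2, 0.3]
gripper_width: 0.995
grasp_force: 0.0
```

Request:
send_rows(
  deltas="0 0 0 0;0 0 0 0;0 0 0 0;0 0 0 0;0 0 0 0",
  claw=0,
)

```text
t: 9.5
eef_pos: [0.4288, -0.2345, 0.0174]
tool_rot: [0.0, 0.701, 0.714, 0.0]
contact_force: [-2.2, 1.2, 8.1]
gripper_width: 0.596
grasp_force: 62.0
```

```bash
python3 go.py 577 105 70 -11.5
```

```text
d [ 0.3367  0.1545 -0.0524] spin 12.56 cur [ 428.8 -234.5   17.4] yaw 1.1 t 9.5 q7 0.76 tz [ 0.001  0.    -1.   ]
```

Request:
send_rows(
  deltas="0 0 -.045 0;.04 .0183 -.06 3;.08 .0367 -.06 6;.12 .055 -.06 9;.16 .0733 -.06 12.5",
)

```text
t: 10.0
eef_pos: [0.499, -0.0713, 0.0768]
tool_rot: [-0.0, 0.775, 0.632, 0.0]
contact_force: [0.7, -0.8, -3.5]
gripper_width: 0.597
grasp_force: 66.0
```

```bash
python3 go.py 576 103 65 -11.5
```

```text
d [0.1862 0.0405 0.0119] spin -0.07 cur [499.  -71.3  76.8] yaw -11.6 t 10.0 q7 0.17 tz [ 0.  0. -1.]
```

Request:
send_rows(
  deltas=".047 .0101 0 0;.093 .02 0 0;.14 .03 0 0;.186 .0405 .005 0;.186 .0405 .012 0",
)

```text
t: 10.5
eef_pos: [0.5778, 0.1109, 0.0644]
tool_rot: [-0.001, 0.77, 0.637, 0.003]
contact_force: [-0.0, 0.6, -3.4]
gripper_width: 0.597
grasp_force: 65.7
```

Request:
send_rows(
  deltas="0 0 0 0;0 0 0 0",
)

```text
t: 10.7
eef_pos: [0.5744, 0.0998, 0.0642]
tool_rot: [-0.0, 0.774, 0.633, -0.001]
contact_force: [-0.8, -0.1, -3.6]
gripper_width: 0.603
grasp_force: 65.7
```

```bash
python3 go.py 576 103 18 -11.5
```

```text
d [0.0035 0.001  0.0462] spin -0.0 cur [574.4  99.8  64.2] yaw -11.5 t 10.7 q7 -0.12 tz [-0.002 -0.001 -1.   ]
```

Request:
send_rows(
  deltas=".001 0 .015 0;.001 0 .03 0;.001 0 .04 0;.001 0 .044 0;.001 0 .044 0",
)

```text
t: 11.2
eef_pos: [0.5749, 0.1017, 0.0195]
tool_rot: [-0.0, 0.774, 0.633, -0.001]
contact_force: [0.0, -0.2, -2.4]
gripper_width: 0.599
grasp_force: 65.9
```

```bash
python3 go.py 576 103 17.7 -11.5
```

```text
d [0.0015 0.0008 0.0018] spin 0.03 cur [574.9 101.7  19.5] yaw -11.5 t 11.2 q7 -0.09 tz [-0.002 -0.001 -1.   ]
```

Request:
send_rows(
  deltas=".0015 .0008 0 0;.0015 .0008 .001 0;.0015 .0008 .0022 0;.0015 .0008 .0022 0;.0015 .0008 .0022 0",
)

```text
t: 11.7
eef_pos: [0.5767, 0.1035, 0.0184]
tool_rot: [0.0, 0.774, 0.633, 0.0]
contact_force: [0.5, -0.1, -3.1]
gripper_width: 0.597
grasp_force: 65.9
```

```bash
python3 go.py 576 103 17.7 -11.5
```

```text
d [-0.0006 -0.0006  0.0007] spin 0.06 cur [576.7 103.5  18.4] yaw -11.4 t 11.7 q7 -0.09 tz [ 0.  0. -1.]
```

Request:
send_rows(
  deltas="-.0004 -.0004 .0014 0;-.0004 -.0004 .0014 0;-.0004 -.0004 .0014 0",
)

```text
t: 12.0
eef_pos: [0.5766, 0.1033, 0.0175]
tool_rot: [0.0, 0.774, 0.633, 0.0]
contact_force: [-1.6, 0.8, 3.9]
gripper_width: 0.599
grasp_force: 66.4
```

Request:
send_rows(
  deltas="0 0 0 0;0 0 0 0;0 0 -.04 0;0 0 -.08 0;0 0 -.12 0",
  claw=1,
)

```text
t: 12.5
eef_pos: [0.5759, 0.1028, 0.138]
tool_rot: [0.0, 0.774, 0.633, -0.0]
contact_force: [-0.3, 1.0, -0.2]
gripper_width: 1.001
grasp_force: 0.0
```

```bash
python3 go.py 438.9 4 120 0
```

```text
d [-0.124  -0.1146  0.0181] spin -11.46 cur [575.9 102.8 138. ] yaw -11.5 t 12.5 q7 -0.18 tz [-0.001 -0.001 -1.   ]
```

Request:
send_rows(
  deltas="-.031 -.0287 0 -4;-.062 -.0573 0 -8;-.093 -.086 0 -11.5;-.124 -.1146 0 -11.5;-.124 -.1146 0 -11.5",
  claw=0.5,
)

```text
t: 13.0
eef_pos: [0.4337, 0.0009, 0.1362]
tool_rot: [-0.002, 0.709, 0.706, -0.002]
contact_force: [0.4, -0.1, -0.4]
gripper_width: 0.5
grasp_force: 0.0
```

```bash
python3 - <<'E'
from h import *
for n in ['top','side']:
    p=look(n); W=cloud(p)
    for q,N in dict(tray=(.588,.169),rest_red=(.602,.232),rest_blue=(.576,.104),bar=(.439,.005)).items(): print(n,q,*(rect(p,q,N,W=W,rad=.05) or ['-']))
    save(p,'r2%s.png'%n,(160,280,230,390) if n=='top' else (150,280,220,380),5)
    # colour segmented bar
    im=p['img'].astype(int); m=(im[...,0]>im[...,2]*1.8)&(im[...,1]>im[...,2]*1.3)&(W[...,2]>.004)&(W[...,2]<.02)&(abs(W[...,0]-.439)<.03)&(abs(W[...,1])<.15)
    P=W[m]; print('bar', P.shape, P[:,1].min().round(4),P[:,1].max().round(4),np.median(P[:,0]).round(4))
E
python3 go.py 438.9 4 60 0
```

```text
top tray [588.1 167.   98.6  78.  -11.1] 149 0.79 [581.2 163.6  10.2]
top rest_red [602.5 231.6  52.7  29.3 -11.9] 79 0.78 [615.9 231.2  37.8]
top rest_blue [576.8 101.3  52.1  29.1 -11.2] 81 0.69 [591.4 100.6  37.7]
top bar -
bar (118, 3) 0.0371 0.1069 0.4394
side tray -
side rest_red [603.1 227.3  52.2  32.3  -6.7] 52 0.66 [617.1 230.6  37.3]
side rest_blue [576.   95.6  51.6  29.2 -11.5] 54 0.72 [562.6  96.   36.7]
side bar [437.6   3.8 201.   10.9  89.6] 292 0.58 [ 4.377e+02 -3.000e-01  1.090e+01]
bar (259, 3) -0.0938 0.1068 0.4396
d [-0.0006 -0.0008  0.0768] spin 0.1 cur [439.7   4.6 136.8] yaw 0.1 t 13.5 q7 0.07 tz [-0. -0. -1.]
```

View pics/r2top.png

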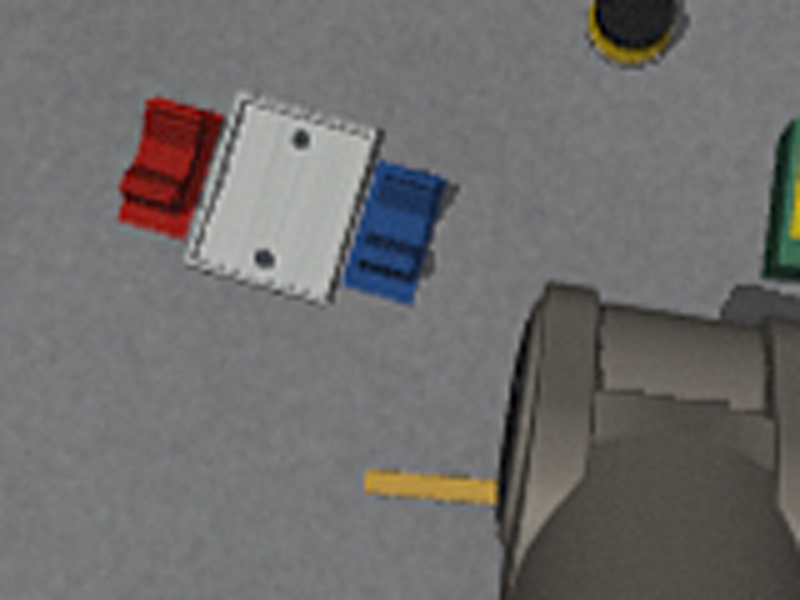

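View pics/r2side.png

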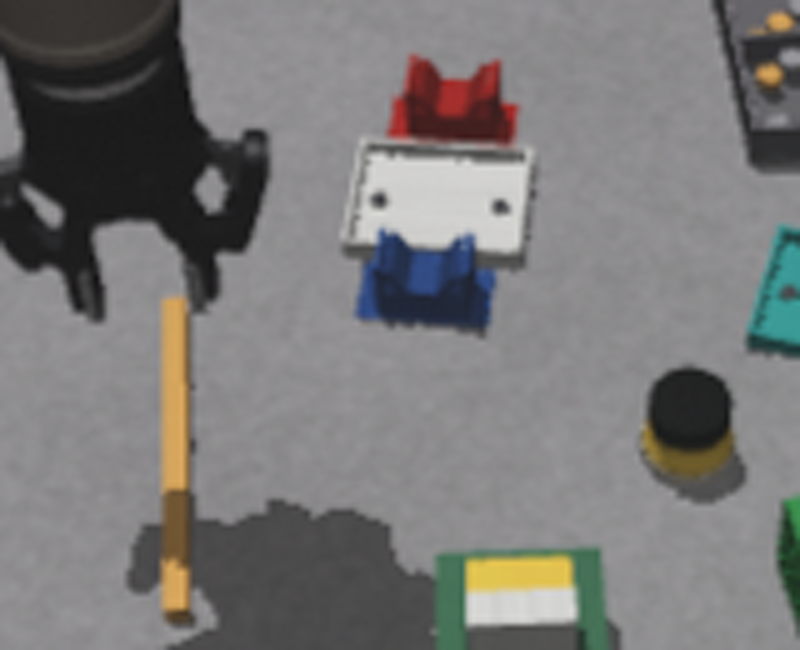

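```bash
python3 go.py 576.5 103 120 -11.5
```

```text
d [0.0981 0.137  0.0168] spin 11.6 cur [439.7   4.6 136.8] yaw 0.1 t 13.5 q7 0.07 tz [-0. -0. -1.]
```

Request:
send_rows(
  deltas=".025 .034 0 4;.05 .068 0 8;.075 .103 0 11.6;.098 .137 .01 11.6;.098 .137 .017 11.6",
  claw=1,
)

```text
t: 14.0
eef_pos: [0.5803, 0.1075, 0.1192]
tool_rot: [0.001, 0.773, 0.635, 0.002]
contact_force: [-0.3, -0.3, -1.3]
gripper_width: 1.0
grasp_force: 0.0
```

Request:
send_rows(
  deltas="0 0 0 0;0 0 .03 0;0 0 .06 0;0 0 .09 0;0 0 .102 0",
)

```text
t: 14.5
eef_pos: [0.5736, 0.1011, 0.0159]
tool_rot: [-0.001, 0.775, 0.632, -0.002]
contact_force: [0.5, 0.1, -0.1]
gripper_width: 1.0
grasp_force: 0.0
```

```bash
python3 go.py 576.5 103 18 -11.5
```

```text
d [ 0.0024  0.0025 -0.0021] spin -0.1 cur [573.6 101.1  15.9] yaw -11.6 t 14.5 q7 -0.09 tz [-0.004 -0.001 -1.   ]
```

Request:
send_rows(
  deltas=".001 .001 -.0015 0;.001 .001 -.0015 0;.001 .001 -.0015 0",
)

```text
t: 14.8
eef_pos: [0.5785, 0.1033, 0.0211]
tool_rot: [0.001, 0.775, 0.632, 0.001]
contact_force: [-0.5, -0.0, 0.4]
gripper_width: 0.997
grasp_force: 0.0
```

Request:
send_rows(
  deltas="0 0 0 0;0 0 0 0;0 0 0 0;0 0 0 0;0 0 0 0",
  claw=0,
  force=40,
)

```text
t: 15.3
eef_pos: [0.5776, 0.1035, 0.0202]
tool_rot: [-0.0, 0.775, 0.632, 0.0]
contact_force: [-1.8, -0.5, 6.6]
gripper_width: 0.601
grasp_force: 42.9
```

```bash
python3 go.py 576.5 103 18 -11.5; python3 -c "
from station import bot;print(bot.get_obs()['contact_force'])"
```

```text
d [-0.0007 -0.001   0.0022] spin -0.03 cur [577.6 103.5  20.2] yaw -11.5 t 15.3 q7 -0.09 tz [ 0.     0.001 -1.   ]
[-1.76250228 -0.4885904   6.59186371]
```

Request:
send_rows(
  deltas=".001 -.0005 -.0003 0;.002 -.001 -.0003 0;.0027 -.001 -.0003 0;.0027 -.001 -.0003 0",
)

```text
t: 15.7
eef_pos: [0.5775, 0.1048, 0.0202]
tool_rot: [0.001, 0.775, 0.632, 0.0]
contact_force: [0.1, -4.6, 5.7]
gripper_width: 0.602
grasp_force: 42.8
```

```bash
python3 go.py 577.1 106 20 -11.5
```

```text
d [ 0.0011 -0.0006  0.0002] spin -0.1 cur [577.5 104.8  20.2] yaw -11.6 t 15.7 q7 -0.1 tz [ 0.001 -0.001 -1.   ]
```

Request:
send_rows(
  deltas=".0013 -.0006 -.001 0;.0013 -.0006 -.001 0;.0013 -.0006 -.001 0",
)

```text
t: 16.0
eef_pos: [0.5758, 0.1082, 0.0202]
tool_rot: [-0.001, 0.774, 0.633, -0.0]
contact_force: [-1.2, 0.2, -0.5]
gripper_width: 0.6
grasp_force: 42.4
```

Request:
send_rows(
  deltas="0 0 0 0;0 0 0 0;0 0 -.04 0;0 0 -.08 0;0 0 -.12 0",
  claw=1,
)

```text
t: 16.5
eef_pos: [0.5765, 0.1074, 0.142]
tool_rot: [-0.0, 0.775, 0.632, -0.0]
contact_force: [0.8, 0.0, -0.7]
gripper_width: 0.999
grasp_force: 0.0
```

```bash
python3 go.py 439.2 6 80 0
```

```text
d [-0.1268 -0.1142  0.0621] spin -11.55 cur [576.5 107.4 142. ] yaw -11.5 t 16.5 q7 -0.19 tz [-0. -0. -1.]
```

Request:
send_rows(
  deltas="-.032 -.0285 0 -4;-.064 -.057 0 -8;-.095 -.0855 0 -11.5;-.127 -.114 0 -11.5;-.127 -.114 .02 -11.5",
  claw=0.4,
)

```text
t: 17.0
eef_pos: [0.4361, 0.0029, 0.122]
tool_rot: [-0.001, 0.709, 0.705, 0.001]
contact_force: [0.6, 1.1, -0.7]
gripper_width: 0.398
grasp_force: 0.0
```

```bash
python3 - <<'E'
from h import *
for n in ['top','top','side']:
    p=look(n); W=cloud(p)
    for q,N in dict(tray=(.588,.169),rest_red=(.602,.232),rest_blue=(.576,.104)).items(): print(n,q,*(rect(p,q,N,W=W,rad=.05) or ['-']))
save(p,'r3side.png',(150,280,220,380),5)
E
python3 go.py 439.2 6.3 80 0
```

```text
top tray [588.8 167.5 100.6  80.2 -11.1] 216 0.69 [591.1 173.7  10.1]
top rest_red [602.7 231.4  52.4  28.4 -10.3] 81 0.68 [617.9 231.8  37.8]
top rest_blue [575.7 106.2  52.4  28.  -11.2] 77 0.48 [588.6 105.3  38. ]
top tray [589.  167.4 100.6  78.3 -12.1] 159 0.89 [589.  169.2  10. ]
top rest_red [602.5 231.4  52.7  30.2 -10.5] 80 0.62 [616.2 232.8  37.8]
top rest_blue [575.7 106.3  52.4  28.3 -11.2] 82 0.82 [588.5 106.3  37.4]
side tray [589.  164.5 100.2  83.9 -11.7] 143 0.88 [594.7 184.8   9.7]
side rest_red [603.3 227.3  52.1  32.3  -6.6] 50 0.56 [617.6 230.9  37.1]
side rest_blue [575.  101.5  52.2  32.2 -11.1] 56 0.72 [561.7 103.4  36.5]
d [ 0.0002 -0.0006  0.0408] spin -0.02 cur [439.8   6.1 120.9] yaw -0.0 t 17.6 q7 0.09 tz [ 0. -0. -1.]
```

View pics/r3side.png

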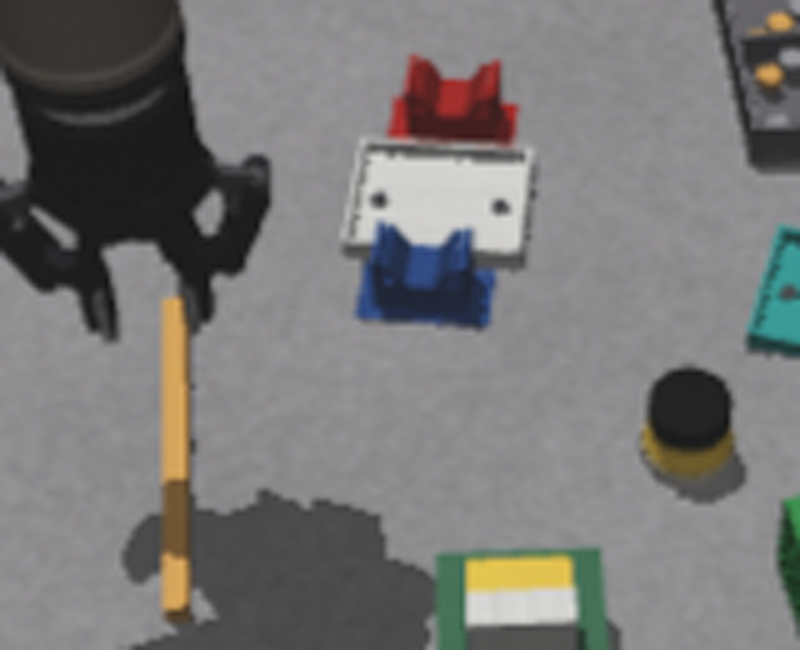

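Request:
send_rows(
  deltas="0 0 .03 0;0 0 .06 0;0 0 .09 0;0 0 .105 0;0 0 .108 0",
)

```text
t: 18.1
eef_pos: [0.4384, 0.0057, 0.0112]
tool_rot: [-0.001, 0.707, 0.707, -0.001]
contact_force: [-0.2, -0.1, -0.6]
gripper_width: 0.403
grasp_force: 0.0
```

Request:
send_rows(
  deltas="0 0 0 0;0 0 0 0;0 0 0 0;0 0 0 0;0 0 0 0",
  claw=0,
  force=60,
)

```text
t: 18.6
eef_pos: [0.44, 0.006, 0.0134]
tool_rot: [0.0, 0.707, 0.707, 0.001]
contact_force: [-0.5, 0.2, 6.9]
gripper_width: 0.118
grasp_force: 60.1
```

```bash
python3 go.py 589 167.5 80 -11.5; python3 -c "
from station import bot;o=bot.get_obs();print(o['contact_force'],o['torque'])"
```

```text
d [ 0.1616  0.149  -0.0663] spin 11.47 cur [440.    6.   13.4] yaw -0.0 t 18.6 q7 0.28 tz [ 0.001  0.    -1.   ]
[-0.48733929  0.239894    6.93403006] [-0.02334813  0.27393247  0.04215327]
```

Request:
send_rows(
  deltas="0 0 -.04 0;0 0 -.067 0;.02 .0186 -.067 3;.05 .0466 -.067 6;.08 .075 -.067 9",
)

```text
t: 19.1
eef_pos: [0.5151, 0.0868, 0.0803]
tool_rot: [-0.0, 0.762, 0.648, 0.0]
contact_force: [1.3, 0.0, -1.9]
gripper_width: 0.114
grasp_force: 59.3
```

```bash
python3 go.py 589 167.5 80 -11.5; python3 -c "
from station import bot;o=bot.get_obs();print(o['contact_force'],o['torque'])"
```

```text
d [0.0915 0.06   0.0004] spin 2.29 cur [515.1  86.8  80.3] yaw -9.2 t 19.1 q7 -0.07 tz [ 0.001  0.001 -1.   ]
[ 1.30525321  0.04567748 -1.94054989] [-0.03176046 -0.12757013  0.03256949]
```

Request:
send_rows(
  deltas=".027 .018 0 1;.053 .035 0 2.3;.075 .049 0 2.3;.088 .057 0 2.3;.0915 .06 0 2.3",
)

```text
t: 19.6
eef_pos: [0.5887, 0.169, 0.0794]
tool_rot: [-0.0, 0.773, 0.635, 0.0]
contact_force: [-0.2, 0.2, -3.3]
gripper_width: 0.115
grasp_force: 59.3
```

Request:
send_rows(
  deltas="0 0 0 0;0 0 0 0;0 0 0 0",
)

```text
t: 19.9
eef_pos: [0.5874, 0.1654, 0.0797]
tool_rot: [-0.0, 0.774, 0.633, -0.0]
contact_force: [0.1, 0.8, -3.4]
gripper_width: 0.114
grasp_force: 59.3
```

```bash
python3 go.py 589 167.5 36 -11.7; python3 - <<'E'
from h import *
for n in ['top','side']:
    p=look(n); W=cloud(p)
    print(n,*(rect(p,'bar',(.59,.168),z=.08,tol=.012,W=W,rad=.08) or ['-']))
    save(p,'b%s.png'%n,(140,240,220,340) if n=='top' else (130,240,250,370),5)
E
```

```text
d [0.0024 0.0011 0.0437] spin 0.27 cur [587.4 165.4  79.7] yaw -11.4 t 19.9 q7 -0.2 tz [-0.001 -0.    -1.   ]
top [575.6 109.6  80.   12.4  78.3] 141 0.6 [575.9 109.6  77.6]
side [581.3 126.2 134.2  13.5  78.4] 154 0.57 [578.2 114.2  76.9]
```

View pics/bside.png

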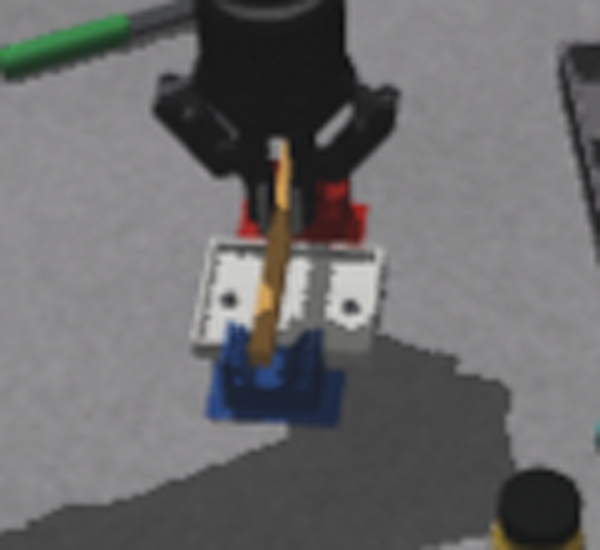

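Request:
send_rows(
  deltas=".0008 .0008 .012 .2;.0008 .0008 .022 .2;.0008 .0008 .032 .2;.0008 .0008 .036 .2;.0008 .0008 .036 .2",
)

```text
t: 20.6
eef_pos: [0.5884, 0.1671, 0.0425]
tool_rot: [-0.0, 0.775, 0.632, -0.001]
contact_force: [0.5, -0.2, -2.9]
gripper_width: 0.118
grasp_force: 59.3
```

Request:
send_rows(
  deltas="0 0 0 0;0 0 0 0",
)

```text
t: 20.8
eef_pos: [0.5895, 0.1674, 0.0441]
tool_rot: [0.0, 0.775, 0.632, 0.0]
contact_force: [1.6, 0.4, -2.3]
gripper_width: 0.115
grasp_force: 59.3
```

```bash
python3 go.py 588.8 166.5 36 -11.7; python3 -c "
from station import bot;o=bot.get_obs();print(o['contact_force'],o['torque'])"
```

```text
d [-0.001  -0.0005  0.0081] spin 0.16 cur [589.5 167.4  44.1] yaw -11.5 t 20.8 q7 -0.18 tz [ 0.001  0.    -1.   ]
[ 1.6291939   0.35836614 -2.31870968] [ 0.01423183 -0.02126044 -0.00220703]
```

Request:
send_rows(
  deltas="-.0008 -.0004 .003 .1;-.0008 -.0004 .005 .1;-.0008 -.0004 .007 .1;-.0008 -.0004 .0075 .1;-.0008 -.0004 .0075 .1",
)

```text
t: 21.3
eef_pos: [0.5885, 0.1667, 0.0361]
tool_rot: [-0.0, 0.775, 0.632, -0.0]
contact_force: [-0.1, -0.2, -2.2]
gripper_width: 0.113
grasp_force: 59.3
```

```bash
python3 go.py 588.8 166.5 35.5 -11.7; python3 -c "
from station import bot;o=bot.get_obs();print(o['contact_force'],o['torque'])"
```

```text
d [-0.0001  0.0004  0.0006] spin 0.06 cur [588.5 166.7  36.1] yaw -11.6 t 21.3 q7 -0.18 tz [-0. -0. -1.]
[-0.08914955 -0.22839881 -2.24209182] [ 0.00405111 -0.01322728  0.00967567]
```

Request:
send_rows(
  deltas="0 .0003 .0008 0;0 .0003 .0016 0;0 .0003 .0016 0",
)

```text
t: 21.6
eef_pos: [0.589, 0.1667, 0.0355]
tool_rot: [-0.0, 0.775, 0.632, 0.0]
contact_force: [-3.4, -1.0, 5.5]
gripper_width: 0.112
grasp_force: 60.3
```

Request:
send_rows(
  deltas="0 0 -.0005 0;0 0 -.0005 0;0 0 -.0005 0;0 0 -.03 0;0 0 -.07 0",
  claw=0.5,
)

```text
t: 22.1
eef_pos: [0.5873, 0.1662, 0.1035]
tool_rot: [-0.001, 0.775, 0.632, -0.002]
contact_force: [0.9, -0.5, 1.0]
gripper_width: 0.499
grasp_force: 0.0
```

```bash
python3 go.py 604 -80 170 -4
```

```text
d [-0.238   0.0658 -0.0661] spin -7.64 cur [587.3 166.2 103.5] yaw -11.6 t 22.1 q7 -0.23 tz [-0.004 -0.002 -1.   ]
```

Request:
send_rows(
  deltas="0 0 -.04 0;-.04 .011 -.066 -2;-.08 .022 -.066 -4;-.125 .035 -.066 -7.6;-.17 .047 -.066 -7.6",
  claw=1,
)

```text
t: 22.6
eef_pos: [0.6008, -0.0108, 0.1711]
tool_rot: [0.0, 0.731, 0.683, 0.001]
contact_force: [1.2, -0.5, 0.3]
gripper_width: 0.998
grasp_force: 0.0
```

Request:
send_rows(
  deltas="-.035 .01 0 0;-.07 .019 0 0;-.1 .024 0 0;-.12 .024 0 0;-.12 .024 0 0",
)

```text
t: 23.1
eef_pos: [0.6153, -0.1354, 0.1709]
tool_rot: [0.001, 0.734, 0.68, -0.001]
contact_force: [0.7, -0.9, 0.1]
gripper_width: 0.999
grasp_force: 0.0
```

```bash
python3 go.py 604 -152 150 -4; python3 - <<'E'
from h import *
for n in ['top','side']:
    p=look(n); W=cloud(p)
    for q,N,z in [('rest_red',(.602,.232),None),('rest_blue',(.576,.104),None),('bar',(.589,.167),.034),('stop',(.604,-.152),None),('rack',(.604,-.152),None),('tray',(.588,.168),None)]: print(n,q,*(rect(p,q,N,z=z,W=W,rad=.05) or ['-']))
    save(p,'c%s.png'%n,(150,260,230,350) if n=='top' else (130,240,260,370),5)
E
```

```text
d [-0.0174 -0.01    0.0209] spin -0.38 cur [ 615.3 -135.4  170.9] yaw -4.4 t 23.1 q7 0.34 tz [ 0.    -0.002 -1.   ]
top rest_red [602.3 232.   51.8  29.3 -13.1] 78 0.58 [591.6 231.6  37.4]
top rest_blue [575.  105.4  52.1  27.1 -11.6] 77 0.75 [562.1 105.9  37.9]
top bar [589.5 168.3 198.6  13.2  78.4] 341 0.76 [589.9 167.5  33.2]
top stop -
top rack [ 606.1 -124.9   81.4   48.3   -4.1] 444 0.89 [ 610.9 -120.2   51.7]
top tray [588.7 167.4 100.7  80.4 -11.4] 181 0.78 [583.3 172.1  10.6]
side rest_red [583.4 227.7  28.1  11.6  86. ] 23 0.47 [582.6 232.6  36.9]
side rest_blue -
side bar -
side stop [ 603.9 -154.8   48.    21.1   -6.2] 172 0.51 [ 604.2 -153.2   80.8]
side rack [ 604.2 -155.2  101.9   78.7   86.1] 902 0.86 [ 605.  -170.2   51.1]
side tray [550.5 175.   89.8  35.   61.6] 63 0.52 [545.3 185.3   9. ]
```

View pics/cside.png

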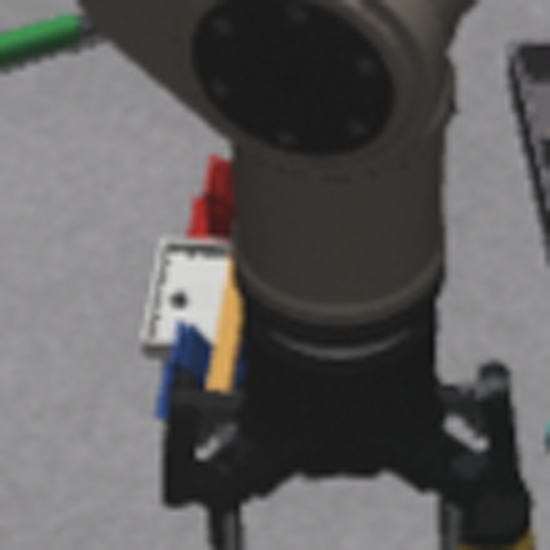

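View pics/ctop.png

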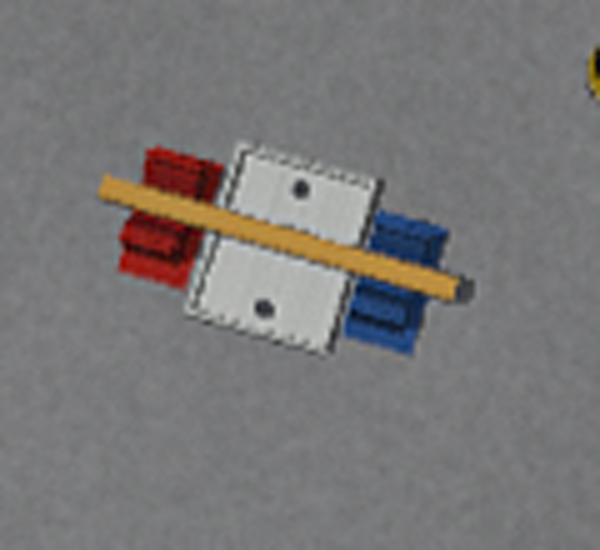

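Request:
send_rows(
  deltas="-.0175 -.01 .01 -.4;-.0175 -.01 .03 -.4;-.0175 -.01 .06 -.4;-.0175 -.01 .07 -.4;-.0175 -.01 .07 -.4",
)

```text
t: 24.3
eef_pos: [0.6038, -0.1472, 0.0992]
tool_rot: [-0.001, 0.729, 0.684, -0.001]
contact_force: [0.1, 0.4, -0.1]
gripper_width: 1.004
grasp_force: 0.0
```

Request:
send_rows(
  deltas="0 0 0 0;0 0 0 0",
)

```text
t: 24.5
eef_pos: [0.6059, -0.1478, 0.102]
tool_rot: [0.001, 0.729, 0.684, 0.001]
contact_force: [-0.7, -0.2, 0.5]
gripper_width: 1.0
grasp_force: 0.0
```

```bash
python3 go.py 604.2 -152 65 -4
```

```text
d [-0.0043 -0.0015  0.037 ] spin 0.36 cur [ 605.9 -147.8  102. ] yaw -3.6 t 24.5 q7 0.43 tz [ 0.002 -0.    -1.   ]
```

Request:
send_rows(
  deltas="-.0043 -.001 .008 .3;-.0043 -.001 .018 .3;-.0043 -.001 .028 .3;-.0043 -.001 .035 .3;-.0043 -.001 .036 .3",
)

```text
t: 25.0
eef_pos: [0.6027, -0.1514, 0.0631]
tool_rot: [-0.001, 0.731, 0.682, -0.001]
contact_force: [0.2, 0.4, 0.3]
gripper_width: 0.999
grasp_force: 0.0
```

```bash
python3 go.py 604.2 -152 65 -4
```

```text
d [-0.0005  0.0015 -0.0019] spin 0.07 cur [ 602.7 -151.4   63.1] yaw -3.9 t 25.0 q7 0.45 tz [-0.002  0.    -1.   ]
```

Request:
send_rows(
  deltas="-.0005 .0005 -.001 0;-.0005 .0005 -.001 0",
)

```text
t: 25.2
eef_pos: [0.6045, -0.1525, 0.066]
tool_rot: [0.0, 0.731, 0.682, 0.0]
contact_force: [-0.0, -0.2, 0.4]
gripper_width: 0.998
grasp_force: 0.0
```

Request:
send_rows(
  deltas="0 0 0 0;0 0 0 0;0 0 0 0;0 0 0 0;0 0 0 0",
  claw=0,
  force=60,
)

```text
t: 25.7
eef_pos: [0.6044, -0.1524, 0.0662]
tool_rot: [0.0, 0.731, 0.682, 0.0]
contact_force: [-0.8, -0.5, 6.6]
gripper_width: 0.573
grasp_force: 63.0
```

```bash
python3 go.py 604.2 -152 130 -4; python3 -c "
from station import bot;o=bot.get_obs();print(o['contact_force'],o['torque'])"
```

```text
d [ 0.0004 -0.0002 -0.0638] spin 0.06 cur [ 604.4 -152.4   66.2] yaw -3.9 t 25.7 q7 0.45 tz [ 0.001 -0.    -1.   ]
[-0.78651821 -0.52003646  6.56757488] [0.02862527 0.274102   0.01574579]
```

Gripped (0.573·85 ≈ 49 mm). Pull up.

Request:
send_rows(
  deltas="0 0 -.012 0;0 0 -.028 0;0 0 -.045 0;0 0 -.065 0;0 0 -.085 0",
)

```text
t: 26.2
eef_pos: [0.6039, -0.1524, 0.1526]
tool_rot: [0.0, 0.731, 0.682, 0.0]
contact_force: [0.5, -0.6, -2.0]
gripper_width: 0.568
grasp_force: 63.4
```

```bash
python3 go.py 566.2 54.6 150 -11.6; python3 -c "
from station import bot;o=bot.get_obs();print(o['contact_force'],o['torque'])"
```

```text
d [ 0.2039 -0.0519  0.0026] spin 7.65 cur [ 603.9 -152.4  152.6] yaw -4.0 t 26.2 q7 0.4 tz [ 0.  0. -1.]
[ 0.48116856 -0.61379867 -1.96096206] [0.00310901 0.00011905 0.0156205 ]
```

Request:
send_rows(
  deltas=".035 -.009 0 2;.075 -.019 0 4;.115 -.03 0 6;.155 -.04 0 7.6;.18 -.046 0 7.6",
)

```text
t: 26.7
eef_pos: [0.5698, 0.0343, 0.1517]
tool_rot: [-0.001, 0.774, 0.633, 0.001]
contact_force: [0.9, 0.9, -0.9]
gripper_width: 0.574
grasp_force: 63.5
```

Request:
send_rows(
  deltas=".01 -.002 .01 0;.02 -.004 .02 0;.02 -.004 .03 0;.02 -.004 .03 0;.02 -.004 .03 0",
)

```text
t: 27.2
eef_pos: [0.5705, 0.0488, 0.1203]
tool_rot: [0.0, 0.775, 0.631, -0.001]
contact_force: [-0.6, -0.3, -1.2]
gripper_width: 0.574
grasp_force: 63.4
```

```bash
python3 go.py 566.2 54.6 80 -11.6; python3 - <<'E'
from h import *
t=bot.get_obs()['eef_pos'][2]*1000
for n in ['top','side']:
    p=look(n); W=cloud(p)
    for q,N,z in [('bar',(.589,.167),.034),('stop',(.566,.054),(t+15.8)/1000)]: print(n,q,*(rect(p,q,N,z=z,W=W,rad=.07) or ['-']))
save(p,'d.png',(130,250,240,370),5)
E
```

```text
d [ 0.0049 -0.0054  0.0403] spin -0.09 cur [570.5  48.8 120.3] yaw -11.7 t 27.2 q7 -0.04 tz [-0.001 -0.001 -1.   ]
top bar [596.  200.  128.9  12.7  78.4] 212 0.74 [596.5 200.5  33.4]
top stop -
side bar -
side stop [568.7  47.1  47.   23.   -6.5] 128 0.97 [567.9  47.9 135.3]
```

View pics/d.png

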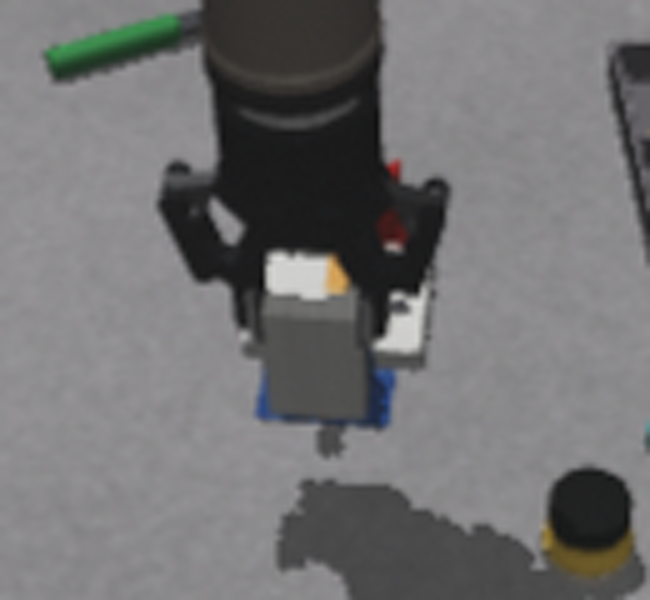

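Request:
send_rows(
  deltas=".004 -.0052 .012 0;.004 -.0052 .026 0;.004 -.0052 .038 0;.004 -.0052 .046 0;.004 -.0052 .048 0",
)

```text
t: 28.0
eef_pos: [0.5654, 0.0555, 0.071]
tool_rot: [-0.0, 0.775, 0.632, -0.001]
contact_force: [-0.1, 0.1, -2.1]
gripper_width: 0.57
grasp_force: 63.5
```

Request:
send_rows(
  deltas="0 0 0 0;0 0 0 0",
)

```text
t: 28.2
eef_pos: [0.5667, 0.0556, 0.0729]
tool_rot: [0.0, 0.775, 0.632, 0.0]
contact_force: [0.5, 0.3, -1.5]
gripper_width: 0.57
grasp_force: 63.5
```

```bash
python3 go.py 566 53.8 63 -11.6
```

```text
d [-0.0019 -0.0003  0.0099] spin 0.04 cur [566.7  55.6  72.9] yaw -11.6 t 28.2 q7 -0.01 tz [ 0.001 -0.    -1.   ]
```

Request:
send_rows(
  deltas="-.0017 -.0002 .003 0;-.0017 -.0002 .006 0;-.0017 -.0002 .008 0;-.0017 -.0002 .009 0;-.0017 -.0002 .009 0",
)

```text
t: 28.7
eef_pos: [0.5657, 0.0542, 0.0634]
tool_rot: [-0.0, 0.775, 0.632, -0.0]
contact_force: [0.1, 0.8, -1.2]
gripper_width: 0.573
grasp_force: 63.5
```

```bash
python3 go.py 566 53.8 62.2 -11.6; python3 -c "
from station import bot;o=bot.get_obs();print(o['contact_force'],o['torque'])"
```

```text
d [-0.0003  0.0004  0.0012] spin 0.07 cur [565.7  54.2  63.4] yaw -11.5 t 28.7 q7 0.0 tz [-0. -0. -1.]
[ 0.05222472  0.82563578 -1.2147004 ] [0.04769027 0.03640623 0.03736091]
```

Request:
send_rows(
  deltas="0 0 .001 0;0 0 .0017 0;0 0 .0017 0;0 0 .0017 0",
)

```text
t: 29.1
eef_pos: [0.5659, 0.0542, 0.0622]
tool_rot: [-0.0, 0.775, 0.632, 0.0]
contact_force: [-1.8, 1.1, 2.4]
gripper_width: 0.573
grasp_force: 63.8
```

Touched down at the expected height. Release gently and lift.

Request:
send_rows(
  deltas="0 0 -.0002 0;0 0 -.0002 0;0 0 -.0002 0;0 0 -.0002 0;0 0 -.0002 0",
  claw=1,
)

```text
t: 29.6
eef_pos: [0.5658, 0.0542, 0.0621]
tool_rot: [0.0, 0.775, 0.632, 0.0]
contact_force: [0.2, -0.8, -0.0]
gripper_width: 1.001
grasp_force: 0.0
```

Request:
send_rows(
  deltas="0 0 -.02 0;0 0 -.05 0;0 0 -.09 0;0 0 -.13 0;0 0 -.17 0",
)

```text
t: 30.1
eef_pos: [0.5654, 0.054, 0.2336]
tool_rot: [-0.0, 0.775, 0.632, -0.0]
contact_force: [0.5, 0.5, 0.6]
gripper_width: 0.996
grasp_force: 0.0
```

Request:
send_rows(
  deltas="-.04 -.02 0 0;-.09 -.04 0 0;-.14 -.06 0 0;-.19 -.08 0 0;-.23 -.1 0 0",
)

```text
t: 30.6
eef_pos: [0.4244, -0.1478, 0.2322]
tool_rot: [0.0, 0.775, 0.632, 0.0]
contact_force: [1.1, -1.5, 0.5]
gripper_width: 1.002
grasp_force: 0.0
```

Request:
send_rows(
  deltas="-.04 0 0 0;-.08 0 0 0;-.08 0 0 0;-.08 0 0 0",
)

```text
t: 31.0
eef_pos: [0.4091, -0.2253, 0.2321]
tool_rot: [-0.0, 0.775, 0.631, 0.0]
contact_force: [-0.3, 0.0, 0.1]
gripper_width: 0.998
grasp_force: 0.0
```

```bash
python3 - <<'E'
from h import *
for n in ['top','side']:
    p=look(n); W=cloud(p)
    for q,N,z in [('rest_red',(.602,.232),None),('rest_blue',(.576,.104),None),('tray',(.588,.168),None),('bar',(.589,.167),.034),('stop',(.566,.054),.078)]: print(n,q,*(rect(p,q,N,z=z,W=W,rad=.07) or ['-']))
    save(p,'e%s.png'%n,(150,250,230,350) if n=='top' else (130,240,250,370),5)
E
```

```text
top rest_red [602.  230.9  51.6  28.9 -13.6] 75 0.63 [587.6 231.5  37.2]
top rest_blue [575.4 105.4  52.4  27.8 -12.9] 85 0.77 [561.9 106.2  37. ]
top tray [589.  167.2 100.1  78.  -11.4] 120 0.65 [570.5 170.3  10.3]
top bar [589.4 168.4 198.6  13.3  78.4] 345 0.94 [589.5 166.   33.4]
top stop [565.8  54.8  50.6  17.3 -11.2] 131 0.6 [565.8  55.1  77.6]
side rest_red [603.  225.2  52.   28.2  -6.7] 38 0.48 [602.1 229.8  36.7]
side rest_blue [575.3 101.5  51.5  21.2 -17.1] 31 0.56 [592.4 105.6  37.1]
side tray [588.7 164.2  99.8  84.4 -11.7] 141 0.59 [603.  175.9   9.2]
side bar [592.3 178.2 162.   12.8  78.2] 189 0.51 [591.8 176.2  32.8]
side stop [564.9  50.9  47.5  22.4 -13.8] 113 0.76 [564.1  50.9  76.8]
```

View pics/etop.png

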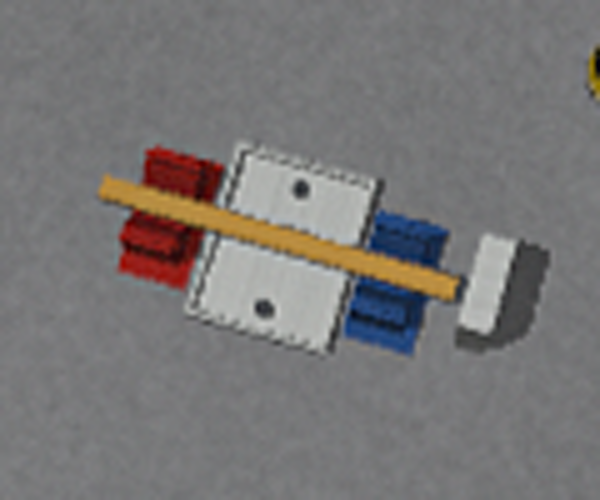

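View pics/eside.png

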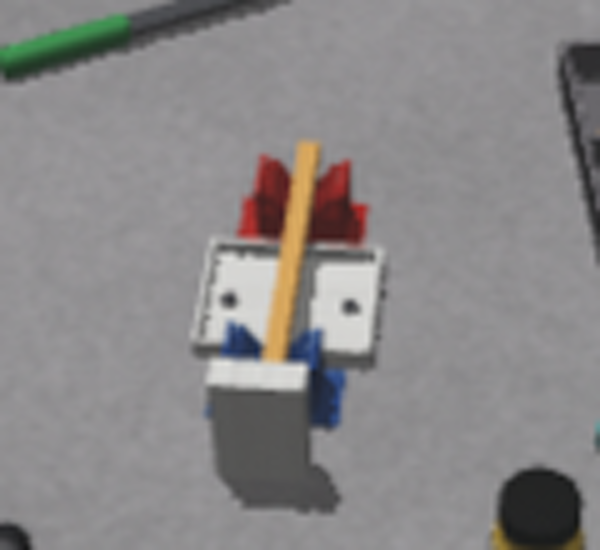

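```bash
python3 -c "
from station import bot;print(bot.hand_in())"
```

```text
the job is handed in; nothing more can be done
None
```

The job is done and handed in at about 31 s of the 90 s allowed: both rests are on their marks (red within about 1 mm of centre, blue within about 2 mm). The bar lies flat in both channels, centred over the tray to about 1 mm, and the stop stands square and in line at the blue end with a gap of about 7 mm, all measured from the final camera pictures.

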